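# Shut the magnet kit and hold its charging dial on the third click

## Task

Push the propped-up lid of the pine kit box fully shut until it clicks home on its catch. Only then press the red thumb bar of the spring-return dial on the side of the box down, past its first two clicks to the third, and keep holding it there against the spring: finish while still holding it down with the gripper. Do not disturb the things in the box or on the desk around it.

Things in the scene. Friction and masses are not known exactly. Their poses are not given: they have to be found in the camera images.
- kit_box: Pine box fixed to the desk, 200 (its x) x 260 (its y) x 75 mm high, walls 9 mm. Origin: centre of its underside; z up, -x is the front (catch side), the lid's hinge is along the back (+x) rim. A black charging unit 85 x 50 x 115 mm high is screwed to its right (-y) side, its centre 67.5 mm behind and 155 mm to the right of the origin; the white dial with its red bar is on the outer (-y) face of that unit.
- lid (a joint): Lid angle, rad: 0 = fully shut and seated, larger = more open (starts about 0.8 to 1.2, stop at 1.35). A stiff hinge (about 0.45 N m friction) keeps it where it is left. Below about 0.06 rad (12 mm at the front edge) a sprung ball catch resists: about 10 to 18 N down near the front edge snaps it home; without that push it stays slightly ajar.
- lid_hinge (a point): Point on the lid's hinge line, at the middle of the back rim of the box, 75 mm above the desk, level with the lid's underside. The hinge runs along the box's y.
- lid_edge (a point): Middle of the lid's front (free) edge on its outer (top) face. The lid is a pine board 200 mm (hinge to edge) x 260 mm x 10 mm; shut, its top is 85 mm above the desk. Opened, its outer face looks back and up (box +x, +z).
- dial (a joint): Dial angle, rad: 0 = at rest, grows as the thumb bar goes down. Clicks (detents) at 0.37, 0.73 and 1.10 (the third), end stop just past it at 1.15. A return spring turns it right back to 0 if let go; holding the third click takes about 8 N down on the bar.
- dial_axis (a point): Centre of the dial (white disc 56 mm across, 20 mm thick), on its axis, which is level along the box's y; 95 mm above the desk.
- dial_bar (a point): Centre of the red thumb bar: a round bar 14 mm thick, 44 mm long along the box's y, on an arm 85 mm from the dial axis. The arm points to the front (box -x), 0.55 rad above level at rest and 0.55 rad below level at the third click, so the bar sinks from about 139 to 51 mm above the desk. Nothing stands above or below it.
- magnet_center (a point): Centre of the red horseshoe magnet with silver ends, lying in the box, 66 x 58 x 12 mm. Leave alone.
- rose_center (a point): Centre of the white plastic compass rose in the box, a disc 52 mm across, 8 mm thick. Leave alone.
- slug_center (a point): Centre of the steel slug standing in the box, 22 mm across, 36 mm high. Leave alone.
- top_center (a point): Middle of the wooden spinning top with iron spindle, standing in a ring in the box, 42 mm across, 43 mm high. Leave alone.
- tape_mid (a point): Middle of a yellow roll of tape on the desk, 72 mm across, 20 mm high. Leave alone.
- eraser_mid (a point): Middle of a white eraser on the desk, 50 x 24 x 14 mm. Leave alone.
- pot_mid (a point): Middle of an orange pot with a blue cap on the desk, 50 mm across, 65 mm high. Leave alone.

How it is judged (in metres and radians):
On the way, in this order (a step that is already met when the one before it is completed fails the run):
1. the lid is shut and seated on its catch (value of joint lid below 0.025 rad), for 0.2 s.
2. with the lid shut, the dial is held at its third click by the gripper (value of joint dial above 1 rad and value of joint lid below 0.025 rad and contact force between the fingers and dial above 3 N), for 0.5 s.
At the end, for the whole second after the job is handed in: The lid is seated (under 0.025 rad), the gripper's fingers press on the dial with over 3 N and hold it still at its third click (over 1.0 rad), and every loose thing in the box and on the desk is within 30 mm of where it started (all of step 2 and velocity of joint dial below 0.1 rad/s and distance of each of magnet_center, rose_center, slug_center, top_center, tape_mid, eraser_mid, pot_mid from where it was at the start of the episode below 0.03 m); the arm keeps its last pose, push and grip.
It fails at once if the dial is pressed while the lid is not shut (value of joint dial above 0.25 rad and value of joint lid above 0.06 rad).
It fails at once if a loose thing is shifted by more than 40 mm (distance of any of magnet_center, rose_center, slug_center, top_center, tape_mid, eraser_mid, pot_mid from where it was at the start of the episode above 0.04 m).
It also fails if it takes over 48 s, if anything falls off the work surface, if the arm or the gripper's body presses on something with over 40 N, if the wrist force passes 120 N, or if a joint passes its speed limit or range.

## Robot

A 6-joint arm with a two-finger parallel gripper is mounted at the origin on the work surface. World frame = base frame: x ahead of the robot, y to its left, z up, the work surface at z = 0. Lengths are in m, angles in degrees, forces in N, time in s.
With the tool pointing down it reaches from about 0.35 to 0.875 m from the base axis. Payload 4.2 kg.
Tool frame: the origin (TCP) lies on the centre line of the jaws, within the pads' length; the fingertips stand 22 mm ahead of it and the grasp point (between the pads) lies 3 mm ahead of it (r.tcp_to_tips is the distance from the TCP to the fingertips, in m); z points along the fingers, y is the line along which they close (so a half turn about z gives the same grasp; the last joint's range is limited). The gripper opens to 87 mm and grips with 3 to 60 N. Pads are 19 mm wide; open, the fingers measure 117 mm over their backs; the gripper's body (75 mm by 190 mm) begins 51 mm behind the grasp point.
Start: joints at [-51.589, 22.042, 0.453, 0, -68.411, -14.817], TCP at [0.25, -0.573, 0.223] pointing down, gripper open.
Joint ranges: [-179.83, 179.83], [-69.29, 118.12], [-61.27, 80.66], [-181.25, 117.63], [-171.15, -9.14], [-177.46, 177.46]. Speed limits (degrees/s): [159.86, 159.86, 180, 180, 180, 180].

## Interface

Orientations are given as a 3x3 rotation matrix whose columns are the frame's x, y, z axes.
In Python, from station import r gives the robot as it stands.
- The arm moves only by the tool apply_moves, never from a script. Its argument "plan" is a list of rows, each an object with "grip": the opening, from 0 (shut) to 1 (fully open); "offset": the shift along the tool's x, y, z in cm, a list of three; "spin": the turn about the tool's z in rad. A call has 1 to 5 rows; each row is the pose to reach, as a shift and turn from the pose commanded when the call began, along the tool's axes at that moment; what a row does not reach only later rows make up. A row lasts 1/10 s, in which the tool goes at most 50 mm and 8.59 degrees, less where a joint would pass 70% of its speed; a pose out of reach is approached as far as the arm can. A call with a gripper value outside its range is refused whole. The fingers move at their own pace and stop on an object; the grip force is fixed at half the most. Time passes only in rows, so rows that repeat a pose let the fingers close. It gives the time, the measured TCP pose, the force, the opening and the grip force at its end, in the units of the state.
- r.sense(): the state, without advancing time (a new reading comes with each control period).
- r.capture(name): name is "scene" or "top"; returns a dict with "img" (384x512x3 uint8, blue, green, red), "depth" (384x512 float32, m along the optical axis (not along the pixel's ray), 0 where there is no reading), "mtx" (3x3 intrinsics, pixels), "R" (3x3) and "t" (3): a world point X has camera coordinates R X + t. Camera axes: x right, y down, z forward; pixel columns grow to the right and rows downward; lengths in m; the calibration is good to about 2 mm. A picture is of the moment at which its call begins.
- r.finish_job(): hands the job in; it is judged then, once.
The state is a dict: "time_s": time; "joints": joint angles; "joint_velocities": joint speeds; "effort": joint torques, N m; "tcp_pos": TCP position; "ee_rot": TCP orientation; "wrist_force": force on the tool from outside, world axes, zero at the start; "moment": the same for the moment, N m; "gripper_width": opening from 0.0 (shut) to 1.0 (fully open); "gripper_force": force on a finger pad.
Only numpy, scipy, OpenCV 4.12 (cv2) and the standard library are available. Lean on these libraries where they do the work, as an engineer would, in place of code of your own. Each camera call takes 0.05 s, during which the arm holds its last target. There are 200 camera calls.

## Working session

There is one attempt and no reset: what is moved stays moved. The work goes in short steps, Python scripts to look and compute and a tool call to move; the robot and the scene stay as the last step left them, time stands still between calls to the robot, and variables do not carry over. Pictures are saved under pics/ and viewed, at most 10 in all, crops included, and the job is handed in when it is done.

Besides the shell and the picture viewer there is one more tool, called after "Emit:" in YAML: its name, and indented under it one key for each argument. apply_moves: Moves the arm, as the interface text tells. Its arguments: {"type":"object","properties":{"plan":{"type":"array"}},"required":["plan"]}

```bash
mkdir -p pics
python3 - <<'E'
from station import r
import cv2,numpy as np
for n in("scene","top"):
    c=r.capture(n);cv2.imwrite(f"pics/{n}0.png",c["img"]);np.savez(f"{n}0.npz",**c)
    print(n,(-c["R"].T@c["t"]).round(3),c["mtx"][0,0],(c["depth"]>0).mean())
s=r.sense();print(s["time_s"],s["tcp_pos"],s["ee_rot"],s["wrist_force"],s["gripper_width"],r.tcp_to_tips)
E
```

```text
scene [0.311 0.773 1.061] 441.62212261341193 0.9961039225260416
top [0.316 0.002 1.599] 460.89405900858077 0.9958597819010416
0.1 [ 0.24998225 -0.57225067  0.22207724] [[-9.16452601e-01 -4.00142345e-01 -8.57314854e-04]
 [-4.00143253e-01  9.16450947e-01  1.74341543e-03]
 [ 8.80726720e-05  1.94080636e-03 -9.99998113e-01]] [-0.25390537  0.14352491  0.11758812] 0.999738840949124 0.022
```

View pics/scene0.png

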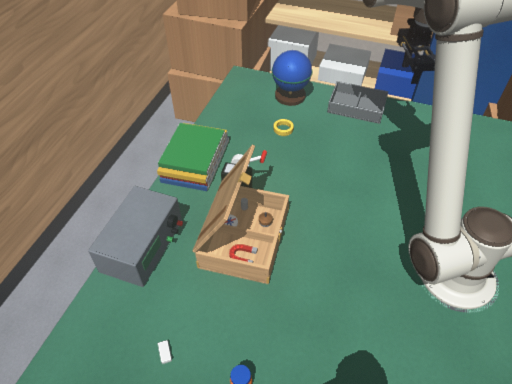

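View pics/top0.png

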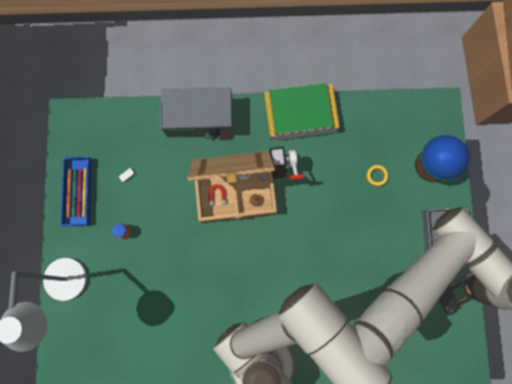

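The scene view shows the lid propped open at about (235,190), the dial at about (240,160) and its red bar at (264,156). In the top view the box is around (237,190) with its front rim from (199,221) to (276,212). The lid's top strip is at y≈165, and the dial and red bar are at (293,160) and (296,177). Next I'll measure these from depth.

```bash
cat > h.py <<'E'
import numpy as np,cv2
def cloud(c):
    v,u=np.mgrid[:384,:512];d=c["depth"];K=c["mtx"]
    P=np.stack([(u-K[0,2])/K[0,0]*d,(v-K[1,2])/K[1,1]*d,d],-1)
    return (P-c["t"])@c["R"]
E
python3 - <<'E'
from h import *
for n in("scene","top"):
    c=np.load(n+"0.npz");P=cloud(c);hsv=cv2.cvtColor(c["img"],cv2.COLOR_BGR2HSV)
    red=((hsv[...,0]<8)|(hsv[...,0]>172))&(hsv[...,1]>150)&(hsv[...,2]>90)
    N,L,S,C=cv2.connectedComponentsWithStats(red.astype(np.uint8))
    for i in range(1,N):
        if S[i,4]>10:
            q=P[L==i];print(n,"red",S[i],np.median(q,0).round(3),q.min(0).round(3),q.max(0).round(3))
    pine=(hsv[...,0]>8)&(hsv[...,0]<24)&(hsv[...,1]>60)
    x,y,z=P[...,0],P[...,1],P[...,2]
    reg=pine&(x>.4)&(x<.85)&(y>-.2)&(y<.3)
    m=reg&(abs(z-.075)<.008)
    k=cv2.connectedComponentsWithStats(m.astype(np.uint8))
    q=P[m][:,:2].astype(np.float32)
    print(n,"rim",len(q),cv2.minAreaRect(q),P[m][:,2].mean())
    t=reg&(z>.1);q=P[t];
    print("lid pts",len(q))
    w=np.ones(len(q),bool)
    for _ in range(8):
        cc=q[w].mean(0);nn=np.linalg.svd(q[w]-cc,full_matrices=False)[2][2];w=abs((q-cc)@nn)<.006
    nn*=np.sign(nn[2]);print("plane",cc.round(3),nn.round(3),w.sum(),"tilt",np.arccos(nn[2]),"top z",q[:,2].max())
    hi=q[q[:,2]>np.percentile(q[:,2],85)];print("edge",hi.mean(0).round(3),hi[hi[:,1].argmin()].round(3),hi[hi[:,1].argmax()].round(3))
E
```

```text
scene red [260 150   7  13  43] [ 0.604 -0.119  0.146] [ 0.599 -0.144  0.139] [ 0.612 -0.101  0.15 ]
scene red [230 245  22  16 169] [0.587 0.133 0.021] [0.311 0.114 0.008] [0.61  0.773 1.061]
scene rim 837 ((0.5651939511299133, 0.07624023407697678), (0.30716732144355774, 0.19956190884113312), 83.02758026123047) 0.07444744189017731
lid pts 1614
plane [0.632 0.104 0.195] [0.861 0.081 0.503] 1466 tilt 1.0441067406895999 top z 0.2684964245154742
edge [0.592 0.088 0.257] [ 0.61  -0.043  0.256] [0.583 0.209 0.253]
top red [ 77 170   4  46  98] [0.594 0.619 0.018] [0.316 0.002 0.011] [0.675 0.624 1.599]
top red [290 174  14   6  55] [ 0.606 -0.131  0.145] [ 0.6   -0.166 -0.004] [ 0.635 -0.108  0.15 ]
top red [209 185  17  15 131] [0.588 0.144 0.021] [0.558 0.11  0.003] [0.608 0.166 0.031]
top rim 454 ((0.6370398998260498, 0.06794201582670212), (0.2954511344432831, 0.2806377410888672), 3.4757916927337646) 0.07490903126775908
lid pts 1609
plane [0.638 0.079 0.193] [0.862 0.076 0.501] 1477 tilt 1.0459522942913482 top z 0.2694133469717961
edge [0.596 0.078 0.256] [ 0.608 -0.051  0.254] [0.592 0.203 0.252]
```

Run:
```python
from h import *
c=np.load("top0.npz");cv2.imwrite("pics/crop1.png",cv2.resize(c["img"][70:250,140:350],None,fx=3.3,fy=3.3,interpolation=cv2.INTER_CUBIC))
```

```text
(no output)
```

View pics/crop1.png

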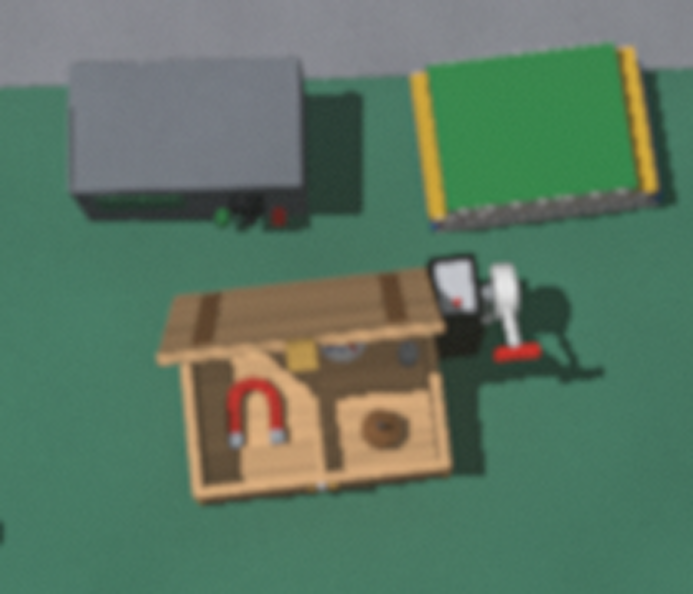

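The crop shows the lid leaning over the box, with its free edge running from (160,357) to (442,328). The dial is at (505,295) with the red bar at (517,352), and the book stack and grey case are behind. Next is an accurate box frame, the obstacle heights and the first move's offset.

```bash
cat >> h.py <<'E'
def off(s,p): return (np.array(s["ee_rot"]).T@(np.array(p)-s["tcp_pos"])*100).round(2)
E
python3 - <<'E'
from h import *
from station import r
c=np.load("top0.npz");P=cloud(c);x,y,z=P[...,0],P[...,1],P[...,2]
K=c["mtx"]
def ray(u,v,h):
    d=c["R"].T@np.linalg.inv(K)@[u,v,1];o=-c["R"].T@c["t"];return o+d*(h-o[2])/d[2]
print("front rim corners",[ray(140+a/3.3,70+b/3.3,.075).round(3) for a,b in((197,497),(452,470))])
m=(abs(z-.074)<.007)&(x>.45)&(x<.53)&(y>-.1)&(y<.22);q=P[m][:,:2].astype(np.float32)
l=cv2.fitLine(q,cv2.DIST_HUBER,0,.01,.01).ravel();print("rim line",len(q),l,np.degrees(np.arctan2(l[0],-l[1]))%180,q.min(0),q.max(0))
n=np.array([.862,.0785,.502]);th=np.arccos(n[2]);ex=np.array([n[0],n[1],0]);ex/=np.hypot(*ex[:2]);ey=np.array([-ex[1],ex[0],0])
cl=(abs((P-[.638,.079,.193])@n)<.008)&(z>.1);v=P[cl]@ey;print("ey range lid",np.percentile(v,[1,99]), "ex",ex)
for nm,(u0,v0,u1,v1) in dict(grey=(162,88,230,125),book=(268,88,335,130),globe=(425,138,468,182)).items():
    a=P[v0:v1,u0:u1].reshape(-1,3);print(nm,np.percentile(a,[3,50,97],axis=0).round(3).tolist())
wd=(x>.6)&(x<.75)&(y<-.1)&(y>-.16)&(z>.08);print("dial",np.percentile(P[wd],[2,98],axis=0).round(3))
s=r.sense();print(off(s,[.27,-.3,.42]))
E
```

```text
front rim corners [array([0.479, 0.191, 0.075]), array([ 0.499, -0.066,  0.075])]
rim line 273 [ 0.08813181 -0.99610883  0.49857107  0.06197975] 5.0561404 [ 0.481768   -0.06017195] [0.52850413 0.20074596]
ey range lid [-0.69301067  0.14797653] ex [0.99587899 0.090692   0.        ]
grey [[0.803, 0.089, 0.104], [0.864, 0.197, 0.11], [0.926, 0.307, 0.117]]
book [[0.787, -0.273, 0.054], [0.857, -0.161, 0.078], [0.929, -0.053, 0.085]]
globe [[0.592, -0.741, -0.002], [0.641, -0.607, 0.164], [0.729, -0.554, 0.191]]
dial [[ 0.601 -0.145  0.09 ]
 [ 0.702 -0.103  0.149]]
[-12.73  24.19 -19.75]
```

Emit:
apply_moves:
  plan:
    - {"grip": 0,"offset": [-2.5,4.5,-4],"spin": 0.1}
    - {"grip": 0,"offset": [-4.5,9,-8],"spin": 0.2}
    - {"grip": 0,"offset": [-6.5,13.5,-12],"spin": 0.32}
    - {"grip": 0,"offset": [-8.5,18,-14],"spin": 0.32}
    - {"grip": 0,"offset": [-11,22,-15],"spin": 0.32}

```text
time_s: 0.6
tcp_pos: [0.2594, -0.3643, 0.3601]
ee_rot: [[-0.996, -0.09, 0.001], [-0.09, 0.996, -0.001], [-0.001, -0.001, -1.0]]
wrist_force: [1.6, 0.9, -0.0]
gripper_width: 0.632
gripper_force: 0.0
```

```bash
cat >> h.py <<'E'
ex=np.array([.9959,.0907,0]);ey=np.array([-.0907,.9959,0]);O=np.array([.594,.071,0])
def W(bx,by,z): return O+bx*ex+by*ey+[0,0,z]
E
python3 - <<'E'
from h import *
from station import r
s=r.sense();print(s["time_s"],s["tcp_pos"],s["joints"],s["gripper_width"],s["wrist_force"]);R=np.array(s["ee_rot"]);print(R.round(3),"spin",np.arctan2((R[:,0]@-ey),(R[:,1]@ey)))
print(off(s,W(.06,0,.40)))
E
```

```text
0.6 [ 0.25940963 -0.36433981  0.36007961] [-3.36062005e+01 -3.78829814e-02 -8.14625901e+00  1.24999297e-02
 -8.17993089e+01 -5.12117387e+01] 0.6316542841984754 [ 1.5508532   0.8573219  -0.04391565]
[[-0.996 -0.09   0.001]
 [-0.09   0.996 -0.001]
 [-0.001 -0.001 -1.   ]] spin -0.00034722007235428844
[-43.26  40.33  -3.99]
```

Emit:
apply_moves:
  plan:
    - {"grip": 0,"offset": [-2.5,4,-2],"spin": 0}
    - {"grip": 0,"offset": [-5.5,8,-3],"spin": 0}
    - {"grip": 0,"offset": [-8.5,12,-4],"spin": 0}
    - {"grip": 0,"offset": [-12,15.5,-4],"spin": 0}
    - {"grip": 0,"offset": [-15.5,19,-4],"spin": 0}

```text
time_s: 1.1
tcp_pos: [0.3957, -0.1617, 0.3994]
ee_rot: [[-0.996, -0.092, 0.002], [-0.092, 0.996, 0.0], [-0.002, -0.0, -1.0]]
wrist_force: [0.5, -1.5, 0.2]
gripper_width: 0.169
gripper_force: 0.0
```

Emit:
apply_moves:
  plan:
    - {"grip": 0,"offset": [-3.5,3.5,0],"spin": 0}
    - {"grip": 0,"offset": [-7,7,0],"spin": 0}
    - {"grip": 0,"offset": [-10.5,10.5,0],"spin": 0}
    - {"grip": 0,"offset": [-14,14,0],"spin": 0}
    - {"grip": 0,"offset": [-18,17,0],"spin": 0}

```text
time_s: 1.6
tcp_pos: [0.5594, 0.0242, 0.3988]
ee_rot: [[-0.996, -0.093, -0.0], [-0.093, 0.996, 0.0], [0.0, 0.0, -1.0]]
wrist_force: [0.1, -1.2, 0.1]
gripper_width: 0.005
gripper_force: 0.0
```

Run:
```python
from h import *
from station import r
s=r.sense();print(s["time_s"],s["tcp_pos"],s["joints"],s["gripper_width"],s["wrist_force"],np.array(s["ee_rot"]).round(3))
print(off(s,W(.06,0,.40)))
```

```text
1.6 [0.55938191 0.02418429 0.39880293] [ 1.90522654e+01  1.17383620e+01  1.05307148e+01 -1.12693512e-02
 -8.87916790e+01 -1.03717633e+02] 0.0050623699455025 [ 0.08321798 -1.15230366  0.09752426] [[-0.996 -0.093 -0.   ]
 [-0.093  0.996  0.   ]
 [ 0.     0.    -1.   ]]
[-9.88  4.33 -0.12]
```

Emit:
apply_moves:
  plan:
    - {"grip": 0,"offset": [-3.5,1.5,0],"spin": 0}
    - {"grip": 0,"offset": [-7,3,0],"spin": 0}
    - {"grip": 0,"offset": [-9,4,0],"spin": 0}
    - {"grip": 0,"offset": [-9,4,4],"spin": 0}
    - {"grip": 0,"offset": [-9,4,8],"spin": 0}

```text
time_s: 2.1
tcp_pos: [0.6458, 0.071, 0.3172]
ee_rot: [[-0.996, -0.092, 0.001], [-0.092, 0.996, 0.001], [-0.001, 0.001, -1.0]]
wrist_force: [0.1, -0.1, -0.7]
gripper_width: 0.009
gripper_force: 0.0
```

Emit:
apply_moves:
  plan:
    - {"grip": 0,"offset": [0,0,3],"spin": 0}
    - {"grip": 0,"offset": [0,0,5.5],"spin": 0}
    - {"grip": 0,"offset": [0,0,5.5],"spin": 0}

```text
time_s: 2.4
tcp_pos: [0.6425, 0.0699, 0.2586]
ee_rot: [[-0.996, -0.091, -0.01], [-0.091, 0.996, -0.002], [0.01, -0.001, -1.0]]
wrist_force: [1.3, 0.6, -0.2]
gripper_width: 0.007
gripper_force: 0.0
```

```bash
cat > plan.py <<'E'
from h import *
from station import r
s=r.sense();print(s["time_s"],s["tcp_pos"],s["wrist_force"])
p=np.array(s["tcp_pos"])-O;print("box x,y,z",p@ex,p@ey,p[2])
rr=.187
for th in [1.1,1.0,.9,.8,.7,.6,.5,.4,.3,.2,.1,.06,0]:
    x=.1-rr*np.cos(th)+.01*np.sin(th)+.0095;z=.075+rr*np.sin(th)+.01*np.cos(th)+.022
    print(th,round(x,4),round(z,4),off(s,W(x,0,z)))
E
python3 plan.py
```

```text
2.4 [0.64250424 0.06986876 0.25859205] [ 1.34717494  0.64937111 -0.15050171]
box x,y,z 0.048202768188007956 -0.005525940899039511 0.25859205075874675
1.1 0.0336 0.2682 [ 1.47  0.55 -0.95]
1.0 0.0169 0.2598 [ 3.13  0.55 -0.09]
0.9 0.0011 0.2497 [4.7  0.56 0.94]
0.8 -0.0136 0.2381 [6.16 0.56 2.11]
0.7 -0.0271 0.2251 [7.49 0.56 3.42]
0.6 -0.0392 0.2108 [8.69 0.56 4.86]
0.5 -0.0498 0.1954 [9.74 0.56 6.41]
0.4 -0.0588 0.179 [10.62  0.57  8.06]
0.3 -0.0662 0.1618 [11.34  0.57  9.79]
0.2 -0.0718 0.144 [11.88  0.57 11.58]
0.1 -0.0756 0.1256 [12.24  0.57 13.42]
0.06 -0.0766 0.1182 [12.33  0.57 14.16]
0 -0.0775 0.107 [12.42  0.57 15.28]
```

Emit:
apply_moves:
  plan:
    - {"grip": 0,"offset": [1.5,0,0],"spin": 0}
    - {"grip": 0,"offset": [3.1,0,0],"spin": 0}
    - {"grip": 0,"offset": [4.7,0,0.9],"spin": 0}
    - {"grip": 0,"offset": [6.2,0,2.1],"spin": 0}
    - {"grip": 0,"offset": [7.5,0,3.4],"spin": 0}

```text
time_s: 2.9
tcp_pos: [0.5685, 0.063, 0.2368]
ee_rot: [[-0.996, -0.094, 0.001], [-0.094, 0.996, -0.001], [-0.001, -0.001, -1.0]]
wrist_force: [-21.2, 4.4, 32.0]
gripper_width: 0.008
gripper_force: 15.4
```

```bash
python3 plan.py | grep -v '^1\|^0.[98]'
python3 - <<'E'
from station import r
import cv2
c=r.capture("scene");cv2.imwrite("pics/scene2.png",c["img"][90:310,140:400])
E
```

```text
2.9 [0.56850413 0.06297451 0.23675892] [-21.19179152   4.38677092  31.96061385]
box x,y,z -0.026119250120790565 -0.005680110005467049 0.2367589150783446
0.7 -0.0271 0.2251 [0.1  0.57 1.16]
0.6 -0.0392 0.2108 [1.31 0.57 2.59]
0.5 -0.0498 0.1954 [2.37 0.58 4.13]
0.4 -0.0588 0.179 [3.28 0.58 5.77]
0.3 -0.0662 0.1618 [4.01 0.59 7.49]
0.2 -0.0718 0.144 [4.58 0.59 9.27]
0.1 -0.0756 0.1256 [ 4.96  0.6  11.11]
0.06 -0.0766 0.1182 [ 5.06  0.6  11.85]
0 -0.0775 0.107 [ 5.15  0.6  12.97]
```

View pics/scene2.png

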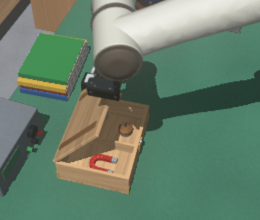

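The crop shows the lid partly lowered, with the gripper at its edge near (100,85). The wrist force is higher than it should be, so I'll take a closer look.

Run:
```python
from h import *
from station import r
c=r.capture("scene");np.savez("s3.npz",**c);cv2.imwrite("pics/scene3.png",cv2.resize(c["img"][140:290,180:310],None,fx=4.5,fy=4,interpolation=cv2.INTER_CUBIC))
s=r.sense();print(s["time_s"],s["tcp_pos"],s["wrist_force"],s["moment"],s["gripper_width"],s["gripper_force"])
P=cloud(c);b=P-O;bx=b@ex;by=b@ey;z=P[...,2]
m=(z>.09)&(abs(bx)<.1)&(by>.05)&(by<.12)
q=np.c_[bx[m],z[m]]
l=cv2.fitLine(q.astype(np.float32),cv2.DIST_HUBER,0,.005,.005).ravel();print(len(q),l,"th",np.arctan2(l[1],-l[0]),"topmost",q[q[:,1].argmax()],"foremost",q[q[:,0].argmin()])
```

```text
3.0 [0.56635443 0.06273145 0.23480524] [-8.285254    0.12120313 12.71852514] [-0.15521445  2.55147988  0.0226107 ] 0.006369154987522666 5.839498152417946
2328 [ 0.20034559 -0.9797253  -0.01901924  0.37667623] th -1.772507 topmost [-0.06223185  0.58774229] foremost [-0.09344936  0.57233869]
```

View pics/scene3.png

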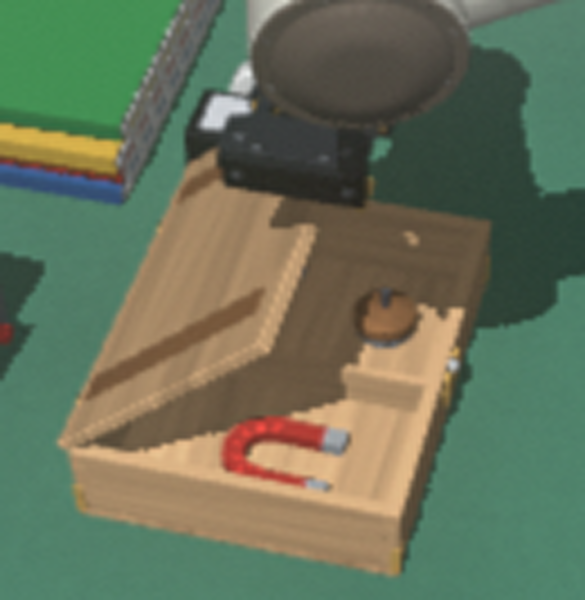

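The enlarged crop shows the lid at roughly 0.7 rad. The gripper body at (295,160) hides its far side, and the lid's front edge runs from (310,230) to (270,350). The magnet and top haven't moved.

```bash
cat > lid.py <<'E'
from h import *
def lid(c,y0=.05,y1=.12,z0=.092):
    P=cloud(c);b=P-O;bx=b@ex;by=b@ey;z=P[...,2];hsv=cv2.cvtColor(c["img"],cv2.COLOR_BGR2HSV)
    m=(hsv[...,0]>5)&(hsv[...,0]<24)&(hsv[...,1]>60)&(z>z0)&(z<.27)&(abs(bx)<.12)&(by>y0)&(by<y1)
    q=np.c_[bx[m],z[m]].astype(np.float32)
    l=cv2.fitLine(q,cv2.DIST_HUBER,0,.003,.003).ravel();l[:2]*=-np.sign(l[0])
    return len(q),"th",np.arctan2(l[1],-l[0]),"z max",q[:,1].max(),"x min",q[:,0].min()
E
python3 - <<'E'
from lid import *
print(lid(np.load("s3.npz")))
E
python3 plan.py
```

```text
(759, 'th', np.float32(0.86506224), 'z max', np.float32(0.23683229), 'x min', np.float32(-0.030560886))
3.0 [0.56635443 0.06273145 0.23480524] [-8.285254    0.12120313 12.71852514]
box x,y,z -0.02828217805547219 -0.0057272007979061925 0.23480524392064772
1.1 0.0336 0.2682 [-6.18  0.56 -3.36]
1.0 0.0169 0.2598 [-4.51  0.56 -2.51]
0.9 0.0011 0.2497 [-2.93  0.56 -1.5 ]
0.8 -0.0136 0.2381 [-1.47  0.57 -0.34]
0.7 -0.0271 0.2251 [-0.12  0.57  0.97]
0.6 -0.0392 0.2108 [1.08 0.58 2.4 ]
0.5 -0.0498 0.1954 [2.14 0.58 3.94]
0.4 -0.0588 0.179 [3.04 0.58 5.59]
0.3 -0.0662 0.1618 [3.77 0.59 7.31]
0.2 -0.0718 0.144 [4.32 0.59 9.1 ]
0.1 -0.0756 0.1256 [ 4.69  0.59 10.93]
0.06 -0.0766 0.1182 [ 4.79  0.59 11.68]
0 -0.0775 0.107 [ 4.88  0.59 12.79]
```

The tip is close to the lid's free edge and the force is odd. I'll back off, measure the lid again and re-place the contact further in.

Emit:
apply_moves:
  plan:
    - {"grip": 0,"offset": [-0.5,0.5,-3],"spin": 0}
    - {"grip": 0,"offset": [-3,0.5,-5],"spin": 0}
    - {"grip": 0,"offset": [-6,0.5,-5],"spin": 0}
    - {"grip": 0,"offset": [-6,0.5,-5],"spin": 0}

```text
time_s: 3.4
tcp_pos: [0.6325, 0.0743, 0.2809]
ee_rot: [[-0.996, -0.091, 0.004], [-0.091, 0.996, 0.001], [-0.004, 0.0, -1.0]]
wrist_force: [-1.1, -0.8, -1.9]
gripper_width: 0.005
gripper_force: 0.0
```

```bash
python3 - <<'E'
from lid import *
from station import r
c=r.capture("scene");np.savez("s4.npz",**c);print(lid(c),lid(c,.07,.11))
c=r.capture("top");np.savez("t4.npz",**c);print(lid(c))
print(lid(np.load("scene0.npz"),z0=.12),lid(np.load("top0.npz"),z0=.12))
E
python3 plan.py|head -2
```

```text
(753, 'th', np.float32(0.86966354), 'z max', np.float32(0.23825307), 'x min', np.float32(-0.03074531)) (435, 'th', np.float32(0.86411166), 'z max', np.float32(0.23825307), 'x min', np.float32(-0.03074531))
(482, 'th', np.float32(0.8709405), 'z max', np.float32(0.24153797), 'x min', np.float32(-0.028413793))
(400, 'th', np.float32(1.0500673), 'z max', np.float32(0.25758332), 'x min', np.float32(-0.00054447225)) (385, 'th', np.float32(1.0489626), 'z max', np.float32(0.25959077), 'x min', np.float32(0.0011290684))
3.5 [0.6298236  0.07378149 0.28011181] [-0.73665878  0.62031925  0.31158298]
box x,y,z 0.035929005921495775 -0.00047911200553468584 0.28011181454952566
```

```bash
sed -i 's/rr=.187/rr=.16/; s/\[1.1,.*0\]:/[.9,.8,.7,.6,.5,.4,.3,.2,.1,0]:/' plan.py; python3 plan.py
```

```text
3.5 [0.6298236  0.07378149 0.28011181] [-0.73665878  0.62031925  0.31158298]
box x,y,z 0.035929005921495775 -0.00047911200553468584 0.28011181454952566
0.9 0.0179 0.2285 [1.81 0.05 5.16]
0.8 0.0052 0.2187 [3.07 0.05 6.14]
0.7 -0.0064 0.2077 [4.24 0.05 7.24]
0.6 -0.0169 0.1956 [5.29 0.05 8.45]
0.5 -0.0261 0.1825 [6.21 0.05 9.76]
0.4 -0.034 0.1685 [ 6.99  0.05 11.16]
0.3 -0.0404 0.1538 [ 7.63  0.05 12.63]
0.2 -0.0453 0.1386 [ 8.13  0.05 14.15]
0.1 -0.0487 0.1229 [ 8.47  0.05 15.72]
0 -0.0505 0.107 [ 8.65  0.05 17.31]
```

Emit:
apply_moves:
  plan:
    - {"grip": 0,"offset": [0.3,0,2.5],"spin": 0}
    - {"grip": 0,"offset": [0.5,0,5.2],"spin": 0}
    - {"grip": 0,"offset": [1.8,0,5.3],"spin": 0}
    - {"grip": 0,"offset": [2.5,0,5.8],"spin": 0}
    - {"grip": 0,"offset": [3.1,0,6.2],"spin": 0}

```text
time_s: 4.0
tcp_pos: [0.5981, 0.0709, 0.2186]
ee_rot: [[-0.996, -0.092, 0.002], [-0.092, 0.996, 0.0], [-0.002, 0.0, -1.0]]
wrist_force: [-0.8, 0.5, 0.6]
gripper_width: 0.004
gripper_force: 0.0
```

```bash
python3 - <<'E'
from lid import *
from station import r
print(lid(r.capture("scene")))
E
python3 plan.py
```

```text
(760, 'th', np.float32(0.8708123), 'z max', np.float32(0.23811105), 'x min', np.float32(-0.030719997))
4.05 [0.59707858 0.07083273 0.21789125] [-0.85343453 -0.11438163 -1.11630908]
box x,y,z 0.003050783383571907 -0.0004458121769752016 0.2178912474958292
0.9 0.0179 0.2285 [-1.48  0.04 -1.07]
0.8 0.0052 0.2187 [-0.22  0.04 -0.09]
0.7 -0.0064 0.2077 [0.95 0.05 1.02]
0.6 -0.0169 0.1956 [2.   0.05 2.23]
0.5 -0.0261 0.1825 [2.92 0.05 3.54]
0.4 -0.034 0.1685 [3.7  0.05 4.94]
0.3 -0.0404 0.1538 [4.34 0.05 6.41]
0.2 -0.0453 0.1386 [4.84 0.05 7.93]
0.1 -0.0487 0.1229 [5.17 0.05 9.5 ]
0 -0.0505 0.107 [ 5.35  0.05 11.09]
```

No contact yet, so I'll creep forward along the arc and watch the force.

Emit:
apply_moves:
  plan:
    - {"grip": 0,"offset": [0.5,0,0.5],"spin": 0}
    - {"grip": 0,"offset": [1.0,0,1.0],"spin": 0}

```text
time_s: 4.25
tcp_pos: [0.5892, 0.0702, 0.2086]
ee_rot: [[-0.996, -0.092, 0.003], [-0.092, 0.996, 0.001], [-0.003, 0.0, -1.0]]
wrist_force: [0.6, 0.2, 1.3]
gripper_width: 0.005
gripper_force: 0.8
```

Emit:
apply_moves:
  plan:
    - {"grip": 0,"offset": [0.5,0,0.6],"spin": 0}
    - {"grip": 0,"offset": [1.0,0,1.2],"spin": 0}

```text
time_s: 4.45
tcp_pos: [0.5784, 0.0691, 0.1954]
ee_rot: [[-0.996, -0.092, 0.0], [-0.092, 0.996, 0.0], [-0.0, 0.0, -1.0]]
wrist_force: [-0.2, -0.7, 1.7]
gripper_width: 0.002
gripper_force: 0.7
```

```bash
python3 - <<'E'
from lid import *
from station import r
c=r.capture("scene");np.savez("s5.npz",**c);print(lid(c))
c=r.capture("top");np.savez("t5.npz",**c);print(lid(c))
cv2.imwrite("pics/scene5.png",cv2.resize(np.load("s5.npz")["img"][140:290,180:310],None,fx=4.5,fy=4,interpolation=cv2.INTER_CUBIC))
E
python3 plan.py|head -2
```

```text
(1020, 'th', np.float32(0.71298665), 'z max', np.float32(0.26974326), 'x min', np.float32(-0.053486094))
(146, 'th', np.float32(0.6075405), 'z max', np.float32(0.21774176), 'x min', np.float32(-0.052764945))
4.55 [0.57733196 0.06892008 0.19444252] [ 0.46000704 -0.88948929 -0.32971299]
box x,y,z -0.01678835437949212 -0.0005595978355246037 0.1944425152004828
```

View pics/scene5.png

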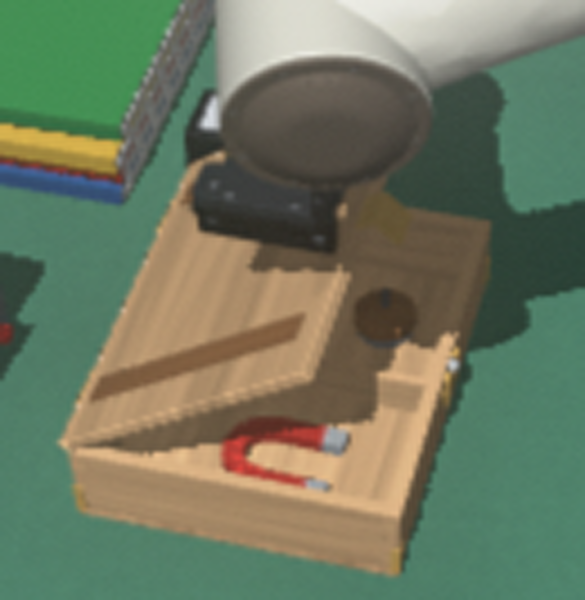

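The picture shows the lid down to about 0.6 rad, its free edge from (345,270) to (310,380), with the contents untouched. The motion agrees with the planned arc, so I'll carry on along it.

Emit:
apply_moves:
  plan:
    - {"grip": 0,"offset": [0.5,0,0.6],"spin": 0}
    - {"grip": 0,"offset": [0.9,0,1.2],"spin": 0}
    - {"grip": 0,"offset": [1.3,0,1.9],"spin": 0}
    - {"grip": 0,"offset": [1.7,0,2.6],"spin": 0}
    - {"grip": 0,"offset": [2.05,0,3.3],"spin": 0}

```text
time_s: 5.05
tcp_pos: [0.5577, 0.0671, 0.1619]
ee_rot: [[-0.996, -0.092, -0.001], [-0.092, 0.996, -0.0], [0.001, -0.0, -1.0]]
wrist_force: [0.6, -0.3, 0.7]
gripper_width: 0.007
gripper_force: 0.6
```

Emit:
apply_moves:
  plan:
    - {"grip": 0,"offset": [0.3,0,0.75],"spin": 0}
    - {"grip": 0,"offset": [0.55,0,1.5],"spin": 0}
    - {"grip": 0,"offset": [0.8,0,2.3],"spin": 0}

```text
time_s: 5.35
tcp_pos: [0.5501, 0.0665, 0.139]
ee_rot: [[-0.996, -0.092, -0.0], [-0.092, 0.996, -0.0], [0.0, -0.0, -1.0]]
wrist_force: [-0.0, 0.0, 0.8]
gripper_width: 0.002
gripper_force: 0.5
```

```bash
python3 - <<'E'
from lid import *
from station import r
print(lid(r.capture("scene")))
E
python3 plan.py
```

```text
(1458, 'th', np.float32(0.33050478), 'z max', np.float32(0.25260547), 'x min', np.float32(-0.091348834))
5.4 [0.54881503 0.06625009 0.13747201] [-0.68290237 -0.53328348 -1.12196524]
box x,y,z -0.04543053025853732 -0.0006321612232232446 0.13747200718719363
0.9 0.0179 0.2285 [-6.3   0.06 -9.13]
0.8 0.0052 0.2187 [-5.04  0.06 -8.14]
0.7 -0.0064 0.2077 [-3.88  0.06 -7.04]
0.6 -0.0169 0.1956 [-2.83  0.06 -5.82]
0.5 -0.0261 0.1825 [-1.92  0.06 -4.51]
0.4 -0.034 0.1685 [-1.14  0.06 -3.11]
0.3 -0.0404 0.1538 [-0.5   0.06 -1.64]
0.2 -0.0453 0.1386 [-0.01  0.06 -0.11]
0.1 -0.0487 0.1229 [0.32 0.06 1.46]
0 -0.0505 0.107 [0.5  0.06 3.05]
```

Emit:
apply_moves:
  plan:
    - {"grip": 0,"offset": [0,0,-1.5],"spin": 0}
    - {"grip": 0,"offset": [1.6,0,-2.2],"spin": 0}
    - {"grip": 0,"offset": [3.3,0,-2.0],"spin": 0}
    - {"grip": 0,"offset": [3.3,0,-0.5],"spin": 0}
    - {"grip": 0,"offset": [3.3,0,0.7],"spin": 0}

```text
time_s: 5.9
tcp_pos: [0.5172, 0.0635, 0.1323]
ee_rot: [[-0.996, -0.092, 0.001], [-0.092, 0.996, 0.0], [-0.001, 0.0, -1.0]]
wrist_force: [-0.9, -0.1, 0.2]
gripper_width: 0.004
gripper_force: 0.4
```

Emit:
apply_moves:
  plan:
    - {"grip": 0,"offset": [0,0,0.6],"spin": 0}
    - {"grip": 0,"offset": [0,0,1.2],"spin": 0}
    - {"grip": 0,"offset": [0,0,1.5],"spin": 0}

```text
time_s: 6.2
tcp_pos: [0.5175, 0.0634, 0.1169]
ee_rot: [[-0.996, -0.092, -0.001], [-0.092, 0.996, -0.0], [0.001, -0.0, -1.0]]
wrist_force: [0.8, 0.0, 0.7]
gripper_width: 0.005
gripper_force: 0.3
```

```bash
python3 plan.py|head -2
```

```text
6.2 [0.51746315 0.06340719 0.11689035] [0.83253703 0.03245336 0.71301681]
box x,y,z -0.07691171835506594 -0.0006197834212912003 0.11689034618931149
```

Emit:
apply_moves:
  plan:
    - {"grip": 0,"offset": [0,0,0.3],"spin": 0}
    - {"grip": 0,"offset": [0,0,0.6],"spin": 0}
    - {"grip": 0,"offset": [0,0,0.9],"spin": 0}
    - {"grip": 0,"offset": [0,0,1.1],"spin": 0}

```text
time_s: 6.6
tcp_pos: [0.5174, 0.0635, 0.1065]
ee_rot: [[-0.996, -0.092, -0.0], [-0.092, 0.996, 0.0], [0.0, 0.0, -1.0]]
wrist_force: [-1.8, -0.1, 0.5]
gripper_width: 0.005
gripper_force: 0.3
```

Emit:
apply_moves:
  plan:
    - {"grip": 0,"offset": [0,0,0.15],"spin": 0}
    - {"grip": 0,"offset": [0,0,0.3],"spin": 0}
    - {"grip": 0,"offset": [0,0,0.45],"spin": 0}
    - {"grip": 0,"offset": [0,0,0.6],"spin": 0}

```text
time_s: 7.0
tcp_pos: [0.5174, 0.0635, 0.1007]
ee_rot: [[-0.996, -0.092, 0.0], [-0.092, 0.996, 0.0], [-0.0, 0.0, -1.0]]
wrist_force: [-0.8, -0.5, 0.2]
gripper_width: 0.006
gripper_force: 0.3
```

```bash
python3 - <<'E'
from lid import *
from station import r
c=r.capture("scene");np.savez("s6.npz",**c)
P=cloud(c);b=P-O;bx=b@ex;by=b@ey;z=P[...,2]
for x0,x1 in((-.1,-.08),(-.08,-.05),(-.05,0),(0,.05),(.05,.1)):
    m=(bx>x0)&(bx<x1)&(by>.06)&(by<.12)&(z<.2)&(z>.06);print(x0,m.sum(),np.median(z[m]))
E
python3 plan.py|head -2
```

```text
-0.1 184 0.10161285689314145
-0.08 268 0.10010030112034903
-0.05 371 0.09637144860485114
0 339 0.09223981749087781
0.05 320 0.08842631660877634
7.05 [0.51737431 0.0634716  0.10039429] [-0.37571844 -0.32012291  0.89119701]
box x,y,z -0.07699435094269567 -0.00054758332669345 0.10039428656513433
```

Depth shows the lid at about 0.08 rad with its surface at roughly 0.100 under the tool, which is level with the TCP. The real contact is therefore about 20 mm higher on the tool than the stated tips. I'll look at the gripper.

Run:
```python
from lid import *
c=np.load("s6.npz")
cv2.imwrite("pics/scene6.png",cv2.resize(c["img"][150:285,190:310],None,fx=6,fy=4.4,interpolation=cv2.INTER_CUBIC))
P=cloud(c);b=P-O;bx=b@ex;by=b@ey;z=P[...,2];dark=c["img"].max(2)<70
m=dark&(z>.1)&(abs(by)<.12)&(abs(bx+.077)<.06);q=np.c_[bx,by][0:0]
print(m.sum(),np.percentile(np.c_[bx[m],by[m],z[m]],[1,5,50,95,99],axis=0).round(3))
```

```text
388 [[-0.113 -0.014  0.172]
 [-0.108  0.016  0.175]
 [-0.067  0.087  0.206]
 [-0.044  0.096  0.269]
 [-0.041  0.097  0.28 ]]
```

View pics/scene6.png

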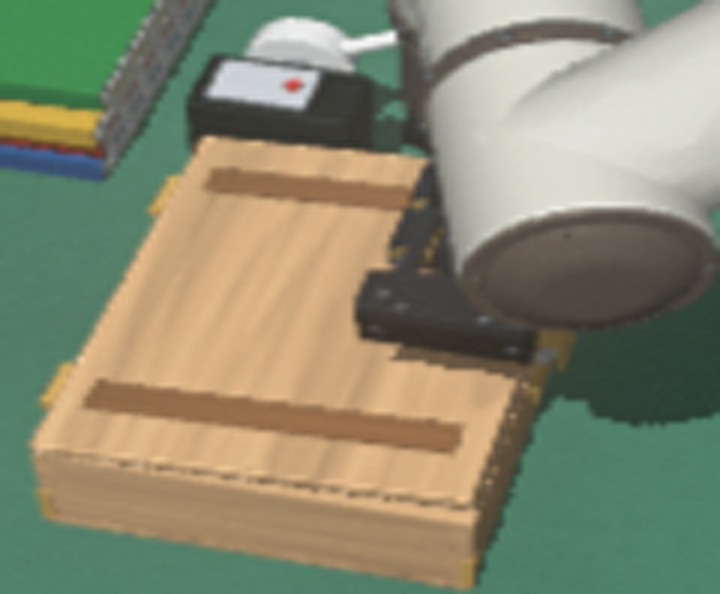

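The crop shows the lid nearly shut with a thin gap at the front, near (510,375). The body's underside sits at z≈0.172, so the reported TCP is effectively the fingertips. Pressing further down.

Emit:
apply_moves:
  plan:
    - {"grip": 0,"offset": [-0.0,0,0.4],"spin": 0}
    - {"grip": 0,"offset": [0,0,0.8],"spin": 0}
    - {"grip": 0,"offset": [0,0,1.1],"spin": 0}
    - {"grip": 0,"offset": [0,0,1.4],"spin": 0}

```text
time_s: 7.45
tcp_pos: [0.517, 0.0635, 0.0876]
ee_rot: [[-0.996, -0.092, -0.0], [-0.092, 0.996, -0.0], [0.0, 0.0, -1.0]]
wrist_force: [-1.7, 0.1, 1.6]
gripper_width: 0.006
gripper_force: 0.6
```

Emit:
apply_moves:
  plan:
    - {"grip": 0,"offset": [0,0,0.2],"spin": 0}
    - {"grip": 0,"offset": [0,0,0.4],"spin": 0}
    - {"grip": 0,"offset": [0,0,0.6],"spin": 0}
    - {"grip": 0,"offset": [0,0,0.7],"spin": 0}

```text
time_s: 7.85
tcp_pos: [0.5174, 0.0635, 0.0853]
ee_rot: [[-0.996, -0.094, 0.001], [-0.094, 0.996, -0.002], [-0.0, -0.002, -1.0]]
wrist_force: [-17.6, 2.9, 43.2]
gripper_width: 0.009
gripper_force: 21.7
```

Emit:
apply_moves:
  plan:
    - {"grip": 0,"offset": [0,0,-1.5],"spin": 0}
    - {"grip": 0,"offset": [0,0,-5],"spin": 0}
    - {"grip": 0,"offset": [0,-3,-9],"spin": 0}
    - {"grip": 0,"offset": [0,-6,-11],"spin": 0}
    - {"grip": 0,"offset": [0,-9,-12],"spin": 0}

```text
time_s: 8.35
tcp_pos: [0.5271, -0.0267, 0.2021]
ee_rot: [[-0.996, -0.093, 0.005], [-0.093, 0.996, 0.001], [-0.005, 0.0, -1.0]]
wrist_force: [0.6, 0.9, 0.5]
gripper_width: 0.008
gripper_force: 0.0
```

```bash
python3 - <<'E'
from lid import *
from station import r
for n in("scene","top"):
    c=r.capture(n);np.savez(n+"7.npz",**c)
    P=cloud(c);b=P-O;bx=b@ex;by=b@ey;z=P[...,2]
    for x0,x1 in((-.1,-.08),(-.08,-.05),(-.05,0),(0,.05),(.05,.1)):
        m=(bx>x0)&(bx<x1)&(by>.06)&(by<.12)&(z<.2)&(z>.06);print(x0,m.sum(),np.median(z[m]))
    hsv=cv2.cvtColor(c["img"],cv2.COLOR_BGR2HSV)
    m=((hsv[...,0]<8)|(hsv[...,0]>172))&(hsv[...,1]>150)&(hsv[...,2]>90)&(by<-.16)&(by>-.24)&(abs(bx)<.1)
    print("bar",m.sum(),np.percentile(np.c_[bx[m],by[m],z[m]],[5,50,95],axis=0).round(3))
    m=(hsv[...,1]<60)&(hsv[...,2]>120)&(by<-.18)&(by>-.215)&(bx>.02)&(bx<.11)&(z>.06);print("dial",m.sum(),np.percentile(np.c_[bx[m],by[m],z[m]],[3,50,97],axis=0).round(3))
E
python3 plan.py|head -2
```

```text
-0.1 148 0.08635989318399974
-0.08 215 0.08642885226868072
-0.05 363 0.0863202463568356
0 343 0.08650879780885015
0.05 321 0.08603524284600503
bar 2 [[-0.004 -0.2    0.145]
 [-0.003 -0.198  0.146]
 [-0.003 -0.196  0.146]]
dial 177 [[ 0.025 -0.206  0.1  ]
 [ 0.06  -0.191  0.115]
 [ 0.088 -0.185  0.126]]
-0.1 0 nan
-0.08 0 nan
-0.05 0 nan
0 90 0.08702215919128871
0.05 252 0.08555254553050587
bar 38 [[-0.04  -0.218  0.142]
 [-0.007 -0.188  0.149]
 [-0.001 -0.169  0.319]]
dial 140 [[ 0.026 -0.211  0.097]
 [ 0.062 -0.198  0.116]
 [ 0.091 -0.186  0.128]]
8.45 [ 0.52683529 -0.02835482  0.20124775] [ 0.42807077 -0.05844342  0.50021379]
box x,y,z -0.07590081680080421 -0.09285562172562215 0.2012477492579003
  return _methods._mean(a, axis=axis, dtype=dtype,
  ret = ret.dtype.type(ret / rcount)
```

The lid is flat at 0.086 over its whole length, so it is seated. Next I'll move above the bar.

Emit:
apply_moves:
  plan:
    - {"grip": 0,"offset": [-2,-3.5,0],"spin": 0}
    - {"grip": 0,"offset": [-4,-7.5,0],"spin": 0}
    - {"grip": 0,"offset": [-6.6,-11.2,0.5],"spin": 0}
    - {"grip": 0,"offset": [-6.6,-11.2,2],"spin": 0}
    - {"grip": 0,"offset": [-6.6,-11.2,3.5],"spin": 0}

```text
time_s: 8.95
tcp_pos: [0.6021, -0.1323, 0.1624]
ee_rot: [[-0.996, -0.089, -0.001], [-0.089, 0.996, 0.0], [0.001, 0.001, -1.0]]
wrist_force: [-0.2, 0.0, 0.0]
gripper_width: 0.005
gripper_force: 0.0
```

```bash
python3 plan.py|head -2
```

```text
8.95 [ 0.60211637 -0.13227612  0.16240398] [-0.24711965  0.03661133  0.03667775]
box x,y,z -0.010354046888916531 -0.2031788422621009 0.16240398367413114
```

Emit:
apply_moves:
  plan:
    - {"grip": 0,"offset": [0,0,1],"spin": 0}
    - {"grip": 0,"offset": [0,0,2],"spin": 0}
    - {"grip": 0,"offset": [0,0,3],"spin": 0}
    - {"grip": 0,"offset": [0,0,4],"spin": 0}

```text
time_s: 9.35
tcp_pos: [0.5998, -0.1318, 0.1256]
ee_rot: [[-0.996, -0.093, -0.004], [-0.093, 0.996, -0.001], [0.004, -0.001, -1.0]]
wrist_force: [-5.2, -1.2, 7.2]
gripper_width: 0.007
gripper_force: 3.6
```

Emit:
apply_moves:
  plan:
    - {"grip": 0,"offset": [0,0,1],"spin": 0}
    - {"grip": 0,"offset": [0,0,2],"spin": 0}
    - {"grip": 0,"offset": [0,0,3],"spin": 0}

```text
time_s: 9.65
tcp_pos: [0.6, -0.1316, 0.0954]
ee_rot: [[-0.996, -0.093, -0.003], [-0.093, 0.996, -0.001], [0.003, -0.001, -1.0]]
wrist_force: [-4.4, -0.0, 6.0]
gripper_width: 0.006
gripper_force: 3.0
```

```bash
python3 plan.py|head -2
```

```text
9.65 [ 0.5999777  -0.13164442  0.09539388] [-4.3593682  -0.04756553  6.04668376]
box x,y,z -0.012426660877394802 -0.20235575039369458 0.09539388298677856
```

Emit:
apply_moves:
  plan:
    - {"grip": 0,"offset": [-0.1,0,1],"spin": 0}
    - {"grip": 0,"offset": [-0.2,0,2],"spin": 0}
    - {"grip": 0,"offset": [-0.2,0,2.8],"spin": 0}
    - {"grip": 0,"offset": [-0.2,0,3.4],"spin": 0}

```text
time_s: 10.05
tcp_pos: [0.6073, -0.1311, 0.0636]
ee_rot: [[-0.995, -0.094, 0.009], [-0.094, 0.996, -0.001], [-0.009, -0.002, -1.0]]
wrist_force: [1.6, 0.2, 11.8]
gripper_width: 0.004
gripper_force: 4.6
```

```bash
python3 plan.py|head -2
python3 - <<'E'
from h import *
from station import r
c=r.capture("top");np.savez("t8.npz",**c);cv2.imwrite("pics/top8.png",cv2.resize(c["img"][120:230,180:330],None,fx=4.5,fy=4.5,interpolation=cv2.INTER_CUBIC))
c=r.capture("scene");np.savez("s8.npz",**c);P=cloud(c);b=P-O;bx=b@ex;by=b@ey;z=P[...,2];hsv=cv2.cvtColor(c["img"],cv2.COLOR_BGR2HSV)
m=((hsv[...,0]<8)|(hsv[...,0]>172))&(hsv[...,1]>120)&(hsv[...,2]>50)&(by<-.16)&(by>-.26)&(abs(bx)<.1);print(m.sum(),np.c_[bx[m],by[m],z[m]].round(3)[:6])
for x0,x1 in((-.1,-.08),(-.05,0),(.05,.1)):
    m=(bx>x0)&(bx<x1)&(by>.0)&(by<.12)&(z<.2)&(z>.06);print(x0,m.sum(),np.median(z[m]))
E
```

```text
10.05 [ 0.60729088 -0.13110853  0.06362307] [ 1.59658122  0.16295779 11.83221868]
box x,y,z -0.0050948519324803924 -0.20248536477130819 0.06362307146217519
14 [[-0.002 -0.179  0.058]
 [-0.005 -0.182  0.056]
 [-0.009 -0.18   0.059]
 [-0.011 -0.183  0.056]
 [-0.003 -0.175  0.058]
 [-0.007 -0.174  0.061]]
-0.1 279 0.08603271416826865
-0.05 681 0.08609682622583444
0.05 608 0.08590119123041597
```

View pics/top8.png

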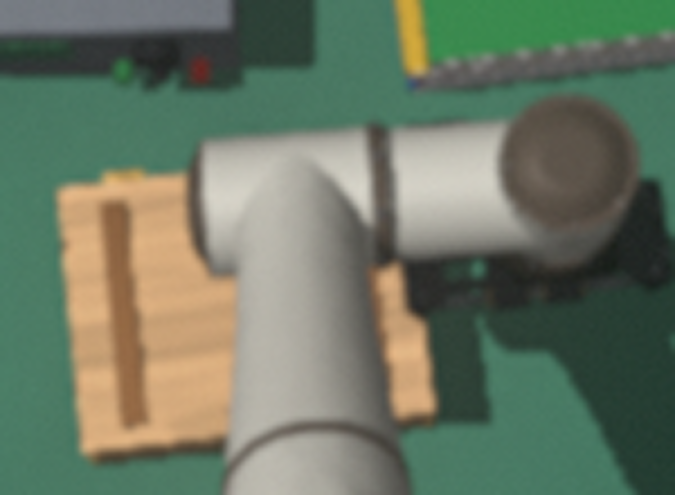

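The top view shows the lid flat over the box, with the gripper above the bar at about (560,270). Depth puts the bar's top at about 0.058, near the third click. I'll press slightly further so it rests at the stop, then settle.

Emit:
apply_moves:
  plan:
    - {"grip": 0,"offset": [0,0,0.2],"spin": 0}
    - {"grip": 0,"offset": [0,0,0.3],"spin": 0}
    - {"grip": 0,"offset": [0,0,0.3],"spin": 0}
    - {"grip": 0,"offset": [0,0,0.3],"spin": 0}
    - {"grip": 0,"offset": [0,0,0.3],"spin": 0}

```text
time_s: 10.65
tcp_pos: [0.6076, -0.1311, 0.0617]
ee_rot: [[-0.995, -0.095, 0.01], [-0.095, 0.996, -0.002], [-0.01, -0.002, -1.0]]
wrist_force: [-1.3, 0.8, 11.2]
gripper_width: 0.007
gripper_force: 5.0
```

```bash
python3 plan.py|head -2
```

```text
10.65 [ 0.60764978 -0.13109303  0.06172367] [-1.2810301   0.83709037 11.18290933]
box x,y,z -0.004736026858479611 -0.20250248517903027 0.061723667412971375
```

Emit:
apply_moves:
  plan:
    - {"grip": 0,"offset": [0,0,0.15],"spin": 0}
    - {"grip": 0,"offset": [0,0,0.3],"spin": 0}
    - {"grip": 0,"offset": [0,0,0.4],"spin": 0}
    - {"grip": 0,"offset": [0,0,0.4],"spin": 0}
    - {"grip": 0,"offset": [0,0,0.4],"spin": 0}

```text
time_s: 11.15
tcp_pos: [0.6091, -0.131, 0.0588]
ee_rot: [[-0.995, -0.095, 0.013], [-0.095, 0.995, -0.002], [-0.013, -0.003, -1.0]]
wrist_force: [-0.1, 1.5, 14.3]
gripper_width: 0.003
gripper_force: 5.7
```

```bash
python3 plan.py|head -2
python3 - <<'E'
from h import *
from station import r
s=r.sense();print(s["moment"],s["effort"],s["wrist_force"])
c=r.capture("scene");np.savez("s9.npz",**c);P=cloud(c);b=P-O;bx=b@ex;by=b@ey;z=P[...,2];hsv=cv2.cvtColor(c["img"],cv2.COLOR_BGR2HSV)
m=((hsv[...,0]<8)|(hsv[...,0]>172))&(hsv[...,1]>120)&(hsv[...,2]>50)&(by<-.16)&(by>-.26)&(abs(bx)<.1);print(m.sum(),np.median(np.c_[bx[m],by[m],z[m]],0).round(4))
m=((hsv[...,0]<8)|(hsv[...,0]>172))
dk=(c["img"].max(2)<70)&(bx<.1)&(bx>-.07)&(by<-.08)&(by>-.32)&(z>.09)&(z<.2)
for z0 in np.arange(.09,.2,.01):
    k=dk&(z>=z0)&(z<z0+.01);print(round(z0,3),k.sum(),np.percentile(np.c_[bx[k],by[k]],[2,98],axis=0).round(3).tolist() if k.sum()>3 else"")
cv2.imwrite("pics/scene9.png",cv2.resize(c["img"][120:220,195:305],None,fx=7,fy=6,interpolation=cv2.INTER_CUBIC))
E
```

```text
11.15 [ 0.60905206 -0.13104139  0.05882594] [-0.06320973  1.48331147 14.29256808]
box x,y,z -0.003334805412761984 -0.20257823763872837 0.05882593911214512
[ 0.32639996 -0.37462243 -0.02172297] [-5.85048236e-01 -3.34864426e+01  9.88412261e+00  1.79487459e+00
 -4.36037779e-01 -4.17871226e-03] [-0.06320973  1.48331147 14.29256808]
14 [-0.005  -0.1761  0.0514]
0.09 58 [[0.021, -0.133], [0.098, -0.12]]
0.1 64 [[0.021, -0.135], [0.094, -0.12]]
0.11 70 [[0.022, -0.141], [0.099, -0.121]]
0.12 8 [[-0.036, -0.261], [0.03, -0.114]]
0.13 77 [[-0.042, -0.28], [0.028, -0.112]]
0.14 125 [[-0.042, -0.281], [0.026, -0.112]]
0.15 161 [[-0.042, -0.231], [0.025, -0.107]]
0.16 148 [[-0.041, -0.27], [0.027, -0.104]]
0.17 225 [[-0.039, -0.194], [0.027, -0.106]]
0.18 35 [[-0.03, -0.213], [0.002, -0.183]]
0.19 35 [[-0.031, -0.208], [-0.002, -0.183]]
0.2 0
```

View pics/scene9.png

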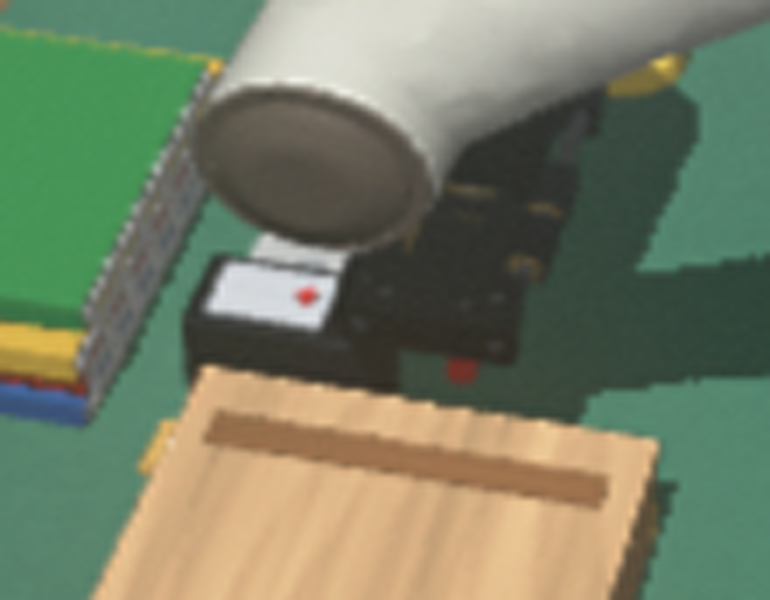

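The crop shows the red bar's end at (462,370) held down under the gripper. Its centre is at z≈0.051, which is the third click, and the body stays clear of the unit (0.128 vs 0.115). I'll hold a little longer to confirm it is steady.

Emit:
apply_moves:
  plan:
    - {"grip": 0,"offset": [0,0,0.1],"spin": 0}
    - {"grip": 0,"offset": [0,0,0.1],"spin": 0}
    - {"grip": 0,"offset": [0,0,0.1],"spin": 0}
    - {"grip": 0,"offset": [0,0,0.1],"spin": 0}
    - {"grip": 0,"offset": [0,0,0.1],"spin": 0}

```text
time_s: 11.7
tcp_pos: [0.6092, -0.1311, 0.0586]
ee_rot: [[-0.995, -0.095, 0.014], [-0.095, 0.995, -0.002], [-0.013, -0.003, -1.0]]
wrist_force: [-1.2, 0.4, 17.4]
gripper_width: 0.006
gripper_force: 7.3
```

Emit:
apply_moves:
  plan:
    - {"grip": 0,"offset": [0,0,0],"spin": 0}
    - {"grip": 0,"offset": [0,0,0],"spin": 0}
    - {"grip": 0,"offset": [0,0,0],"spin": 0}
    - {"grip": 0,"offset": [0,0,0],"spin": 0}
    - {"grip": 0,"offset": [0,0,0],"spin": 0}

```text
time_s: 12.2
tcp_pos: [0.6092, -0.1311, 0.0586]
ee_rot: [[-0.995, -0.095, 0.014], [-0.095, 0.995, -0.002], [-0.013, -0.003, -1.0]]
wrist_force: [0.0, 1.8, 17.8]
gripper_width: 0.005
gripper_force: 7.3
```

```bash
python3 -c "
from station import r
print(r.finish_job())"
```

```text
the job is handed in; nothing more can be done
None
```

The lid measured flat and seated on its catch, and I handed the job in at about 12 s with the gripper holding the red bar at the third click (about 18 N, steady); I saw no loose things disturbed, but didn't re-measure them all, and no verdict came back.

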